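# Park the index plunger of a dosing slide and run the crucible out to the end stop

### The job

The crucible on the slide's carriage has been dosed and has to come out from under the dosing head. Pull up the spring-loaded T-handle plunger that locks the carriage, twist it clockwise until its cross pin settles in the rest notch so that it stays retracted by itself, and let go of it; only then run the carriage gently up against the end stop, with the crucible still standing in its nest. Feel your way: do not strain the plunger against its limits or slam the stop, and do not knock over or shift the weighing bottle and the dropper bottle beside the slide.

Things in the scene. Friction and masses are not known exactly. Their poses are not given: they have to be found in the camera images.
- slide_base: Bench slide fixed to the worktop: bare aluminium plate 180 x 430 x 12 mm with end blocks, two steel guide rods and a slotted index strip between them. Origin: centre of the plate's underside. Its y axis is the sliding direction: +y towards the dosing bridge, -y towards the end stop; z up.
- bridge_top (a point): Middle of the top of the dosing bridge's beam, 146 mm above the worktop: an aluminium portal over the slide, 166 mm wide, 24 mm deep along the slide, with a nozzle pointing down and a black cap 10 mm higher. Fixed to the slide.
- carriage (a joint): Carriage position (m): 0 locked at the start, grows towards the end stop (base -y), which stands 90 to 115 mm away. About 2 N of friction. Aluminium plate 112 x 205 mm, top 44 mm above the worktop. With the plunger's nose down in a slot of the strip (slots at 0, 30 and 60 mm, 10 mm long, 7 mm deep) it is locked with 1 mm of play.
- plunger_lift (a joint): Pull of the plunger (m), 0 fully down. The spring presses down with 9 N, plus 0.25 N per mm. The sleeve's depth setting varies and is not measured: the pin clears the sleeve at a pull somewhere from 13 to 29 mm and a hard upper limit follows 2 mm above that; feel for it. It can turn only within these 2 mm. In the rest notch it stays 3.5 mm below the clearing height (at 9.5 to 25.5 mm).
- plunger_turn (a joint): Turn of the plunger (rad), 0 in its straight slot (0.1 of play), growing clockwise seen from above. The rest notch has sloping sides and its bottom at 1.22 (70 degrees); it draws the pin in from 1.0 on; a raised lug stops the pin at about 1.37, and another blocks anticlockwise turning.
- t_handle: Plunger's dark steel T-bar on an upright rod: round, level, 12 mm thick, 56 mm long; grip it across its middle from above. Origin: middle of the bar, on the upright turning axis, 129 mm above the worktop when down. y axis along the bar (parallel to the slide at the start), z up. The bridge begins 73 mm away towards base +y; the push post stands 65 mm away towards base -y.
- cross_pin (a point): Centre of the plunger's cross pin (5 mm thick, 37 mm long, parallel to the T-bar), on the turning axis 53.5 mm below the bar's axis. It rides in the sleeve, a castellated steel collar 37 mm wide whose lugs end 22 to 38 mm below the bar's axis when the plunger is down. The rod between is 12 mm thick. The pin bears up to 45 N while twisted or lowered.
- retainer: Steel retaining collar, 20 mm wide and 6 mm high, on the plunger's rod below the sleeve; it rises with the plunger and meets the sleeve at the upper limit of the pull. Origin: centre of its top face, 94 mm below the T-bar's axis. A light part: ease it against the sleeve (at most 12 N beyond the spring).
- push_post (a point): Centre of the top of the upright steel post on the carriage, 14 mm thick, rising 48 mm above the carriage (top 92 mm above the worktop); for pushing or gripping the carriage. Moves with the carriage.
- buffer (a point): Middle of the front face of the small round buffer (12 mm) on the carriage's end that meets the stop screw, 38 mm above the worktop.
- stop_screw: The end stop's steel screw in its aluminium clamp block (118 x 24 mm, top 48 mm above the worktop) on the guide rods. Origin: middle of the screw's tip face, which meets the buffer, 38 mm above the worktop; clamped at a different place in each start. Axes as the slide's. Meet it with less than 40 N.
- nest (a point): Centre of the crucible's nest on the carriage's top face: a white ring 50 mm wide outside, 33 mm inside, 7 mm high, 85 mm from the plunger towards base +y. Moves with the carriage.
- crucible: White porcelain crucible, 39 mm wide at the rim, 24 mm at the foot, 32 mm high, standing loose in the nest. Origin: centre of its underside, z up.
- weigh_bottle: Glass weighing bottle with a knobbed lid, 39 mm wide, 58 mm high, standing beside the slide. Origin: centre of its underside. Leave it.
- dropper: Small brown dropper bottle, 33 mm wide, 76 mm high, standing beside the slide. Origin: centre of its underside. Leave it.
Not all that is in view belongs to the job. What is shaped like the crucible but red is not meant.

How it is judged:
On the way:
1. the plunger is parked in its rest notch and let go, before the carriage has been moved (value of joint plunger_turn between 1.12 and 1.32 rad and value of joint plunger_lift above 0.0078 m and contact force between the fingers and t_handle below 0.3 N and value of joint carriage below 0.01 m), for 0.3 s.
At the end, for the whole second after the job is handed in: The plunger sits in its rest notch by itself (turned 1.22 rad within 0.10, lifted more than 7.8 mm, not held), the carriage's buffer is within 2.5 mm of the stop screw's tip, and the crucible stands at rest and upright (within 0.1 rad) in its nest (within 8 mm of its centre) (value of joint plunger_turn between 1.12 and 1.32 rad and value of joint plunger_lift above 0.0078 m and contact force between the fingers and t_handle below 0.3 N and distance between buffer and stop_screw below 0.0025 m and horizontal distance between crucible and nest below 0.008 m and angle between crucible's own z axis and vertical below 0.1 rad and linear speed of crucible below 0.01 m/s); the robot touches nothing.
It fails at once if the plunger is hauled against its upper limit: more than 12 N on its retaining collar (contact force between retainer and anything else above 12 N).
It fails at once if the plunger is strained while held: more than 45 N between it and the slide (twisted against the slot or the lug, or pushed down hard) (contact force between t_handle and slide_base above 45 N and contact force between the fingers and t_handle above 1 N).
It fails at once if the end stop is slammed or leaned on: more than 40 N on the stop screw (contact force between stop_screw and anything else above 40 N).
It fails at once if the crucible is tipped (more than 0.4 rad) (angle between crucible's own z axis and vertical above 0.4 rad).
It fails at once if the weighing bottle or the dropper bottle is knocked over or shifted more than 30 mm (angle between any of weigh_bottle, dropper's own z axis and vertical above 0.5 rad or distance of any of weigh_bottle, dropper from where it was at the start of the episode above 0.03 m).
It also fails if it takes over 64 s, if anything falls off the work surface, if the arm or the gripper's body presses on something with over 40 N, if the wrist force passes 120 N, or if a joint passes its speed limit or range.

### The arm

A 6-joint arm with a two-finger parallel gripper is mounted at the origin on a cart in front of the work surface, level with it; the furniture and walls round the work are solid. World frame = base frame: x ahead of the robot, y to its left, z up, the work surface at z = 0. Lengths are in m, angles in rad, forces in N, time in s.
With the tool pointing down it reaches from about 0.275 to 0.75 m from the base axis. Payload 10.2 kg.
Tool frame: the origin (TCP) lies at the very end of the fingers, on their centre line; the grasp point (between the pads) lies 19 mm behind it; z points along the fingers, y is the line along which they close (so a half turn about z gives the same grasp; the last joint's range is limited). The gripper opens to 88 mm and grips with 3 to 60 N. Pads are 18 mm wide; open, the fingers measure 123 mm over their backs; the gripper's body (75 mm by 187 mm) begins 45 mm behind the grasp point.
Start: joints at [-1.437, 0.313, 1.498, -0, 1.331, -0.223], TCP at [0.183, -0.492, 0.239] pointing down, gripper open.
Joint ranges: [-2.94, 2.94], [-0.97, 2.17], [0.19, 2.56], [-1.23, 4.37], [0.02, 3.11], [-2.88, 2.88]. Speed limits (rad/s): [2.39, 2.39, 3.01, 3.14, 3.14, 3.14].

### API

Orientations are given as a 3x3 rotation matrix whose columns are the frame's x, y, z axes.
In Python, from bench import env gives the robot as it stands. The module is installed in compiled form; this text tells all that it offers.
- The arm moves only by the tool drive_tool, never from a script. Its argument "increments" is a list of rows, each a list of 4 numbers: the shift along the tool's x, y, z in mm, then the turn about the tool's z in rad. A call has 1 to 10 rows; each row shifts and turns the commanded pose from where the row before left it, along the tool's axes as they then stand; what a row does not reach is not made up. A row lasts 1/8 s, in which the tool goes at most 62.5 mm and 10.7 degrees, less where a joint would pass 70% of its speed; a pose out of reach is approached as far as the arm can. A call is refused whole if a number of a shift passes 62.5 or a number of a turn 0.188, either way. A call with a gripper value outside its range is refused whole. "claw" is the opening, from -1 (shut) to 1 (fully open), set as the call begins (left out, the last holds). The fingers move at their own pace and stop on an object; "grip_force" is the grip in N (left out, the last holds). Time passes only in rows, so rows that do not move let the fingers close. It gives the time, the measured TCP pose, the force, the opening and the grip force at its end, in the units of the state.
- env.get_state(): the state, without advancing time (a new reading comes with each control period).
- env.read_camera(name): name is "side" or "top"; returns a dict with "image" (400x640x3 uint8, red, green, blue), "K" (3x3 intrinsics, pixels), "extrinsics" (4x4, takes a point from camera to world coordinates). Camera axes: x right, y down, z forward; pixel columns grow to the right and rows downward; lengths in m; the calibration is good to about 2 mm. A picture is of the moment at which its call begins. There is no depth.
- env.close_job(): hands the job in; it is judged then, once.
Trained networks look in a picture, given as the dict that the camera call returned (one of the last four; its "shot" number tells which), for a name from the list of things; names that differ only in an ending like _2 or _b are one class to them, and where a whole thing is asked for, a point or a joint stands for the part that bears it (a point fixed in the world has none). Each returns a list of dicts, best first, with "conf" (0 to 1); they miss things now and then, are a little off and sometimes report something else, mostly with a low value. They report only what shows in the picture. A call takes as long as a camera call. They do not tell look-alikes from the thing itself.
- env.look_for(picture, query): "bbox" ([left, top, right, bottom] in pixels, round what is visible of it).
- env.cut_out(picture, query): "mask" (400x640 bool, what is visible of it) and "bbox" ([left, top, right, bottom] in pixels, round what is visible of it).
- env.landmark_of(picture, query): "pixel" ([column, row] in pixels: a listed point, or the origin of a listed thing).
The state is a dict: "clock": time; "joints": joint angles; "qd": joint speeds; "effort": joint torques, N m; "eef_pos": TCP position; "orientation": TCP orientation; "force": force on the tool from outside, world axes, zero at the start; "torque": the same for the moment, N m; "gripper_width": finger opening in m; "grip_force": force on a finger pad.
Only numpy, scipy, OpenCV 4.12 (cv2) and the standard library are available. Lean on these libraries where they do the work, as an engineer would, in place of code of your own. Each camera call takes 0.05 s, during which the arm holds its last target. There are 200 camera calls.

## Working session

There is one attempt and no reset: what is moved stays moved. The work goes in short steps, Python scripts to look and compute and a tool call to move; the robot and the scene stay as the last step left them, time stands still between calls to the robot, and variables do not carry over. Pictures are saved under pics/ and viewed, at most 10 in all, crops included, and the job is handed in when it is done.

Besides the shell and the picture viewer there is one more tool, called after ">>>" as name(argument=value, ...) on one line, values as JSON. drive_tool: Moves the arm, as the interface text tells. Its arguments: {"type":"object","properties":{"increments":{"type":"array","items":{"type":"array","items":{"type":"number"}}},"claw":{"type":"number"},"grip_force":{"type":"number"}},"required":["increments"]}

```bash
mkdir -p pics; cat > h.py <<'E'
import numpy as np, cv2
from bench import env
def ray(p,px):
    E=np.array(p["extrinsics"]);K=np.array(p["K"])
    d=E[:3,:3]@np.linalg.inv(K)@np.array([px[0],px[1],1.]);return E[:3,3],d/np.linalg.norm(d)
def tri(a,pa,b,pb):
    o1,d1=ray(a,pa);o2,d2=ray(b,pb)
    s=np.linalg.lstsq(np.c_[d1,-d2],o2-o1,rcond=None)[0]
    x,y=o1+s[0]*d1,o2+s[1]*d2
    return (x+y)/2,np.linalg.norm(x-y)
def onz(p,px,z):
    o,d=ray(p,px);return o+d*(z-o[2])/d[2]
def save(p,n): cv2.imwrite("pics/"+n,cv2.cvtColor(p["image"],cv2.COLOR_RGB2BGR))
E
python3 - <<'E'
from h import *
np.set_printoptions(precision=4,suppress=True)
s=env.read_camera("side");t=env.read_camera("top");save(s,"s0.png");save(t,"t0.png")
H=dict(slide_base=0,bridge_top=.146,t_handle=.129,push_post=.092,buffer=.038,stop_screw=.038,nest=.044,crucible=.046,weigh_bottle=0,dropper=0)
for n in H:
    a=env.landmark_of(s,n)[:2];b=env.landmark_of(t,n)[:2]
    print(n,[(np.round(q["pixel"]),round(q["conf"],2)) for q in a],[(np.round(q["pixel"]),round(q["conf"],2)) for q in b])
    if a and b: print("   tri",*tri(s,a[0]["pixel"],t,b[0]["pixel"]))
    if b: print("   onz top",onz(t,b[0]["pixel"],H[n]))
print(env.get_state())
print(s["extrinsics"],t["extrinsics"])
E
```

```text
slide_base [(array([279., 265.]), 0.74), (array([283., 232.]), 0.42)] [(array([365., 228.]), 0.66)]
   tri [ 0.5853 -0.1202  0.0117] 0.0035034280140431233
   onz top [ 0.5839 -0.1219  0.    ]
bridge_top [(array([358., 227.]), 0.72)] [(array([392., 146.]), 0.61)]
   tri [ 0.7349 -0.1516  0.1509] 0.00342914087262991
   onz top [ 0.7342 -0.1527  0.146 ]
t_handle [(array([312., 222.]), 0.85)] [(array([374., 190.]), 0.47)]
   tri [ 0.6535 -0.1236  0.1294] 0.0015541973318772308
   onz top [ 0.6527 -0.1238  0.129 ]
push_post [(array([277., 230.]), 0.76)] [(array([363., 227.]), 0.97)]
   tri [ 0.585  -0.1082  0.0907] 0.0002669720483438046
   onz top [ 0.5848 -0.1082  0.092 ]
buffer [(array([271., 246.]), 0.64)] [(array([357., 239.]), 0.7), (array([380., 154.]), 0.49)]
   tri [ 0.5649 -0.1015  0.0411] 0.006739964279788044
   onz top [ 0.5617 -0.1028  0.038 ]
stop_screw [(array([325., 232.]), 0.69), (array([225., 233.]), 0.61)] [(array([344., 285.]), 0.92)]
   tri [ 0.5686 -0.0679  0.0684] 0.19630141904868156
   onz top [ 0.4672 -0.0788  0.038 ]
nest [(array([357., 271.]), 0.61)] [(array([384.
[... 782 characters left out ...]
-0.0003, -0.0017]), 'effort': array([ -0.0001, -40.2113, -25.2414,   0.0694,   0.032 ,  -0.    ]), 'eef_pos': array([ 0.1834, -0.492 ,  0.2387]), 'orientation': array([[ 0.937 ,  0.3493,  0.    ],
       [ 0.3493, -0.937 ,  0.    ],
       [ 0.    ,  0.    , -1.    ]]), 'force': array([ 0.1968, -0.3736, -0.1796]), 'torque': array([-0.0084, -0.0332, -0.0113]), 'grip_force': 0.0, 'gripper_width': 0.08842005047677706}
[[ 0.9817  0.0989 -0.1626  0.7818]
 [ 0.19   -0.5612  0.8056 -0.7221]
 [-0.0116 -0.8218 -0.5697  0.6041]
 [ 0.      0.      0.      1.    ]] [[ 0.0307 -0.9964  0.0793  0.5644]
 [-0.9995 -0.0309 -0.0022 -0.02  ]
 [ 0.0047 -0.0792 -0.9968  0.9759]
 [ 0.      0.      0.      1.    ]]
```

View pics/s0.png

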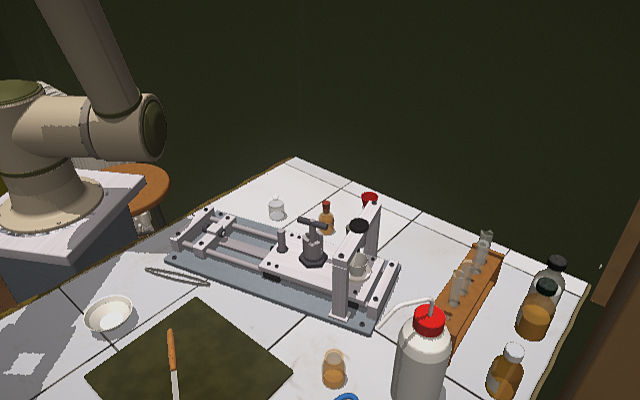

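View pics/t0.png

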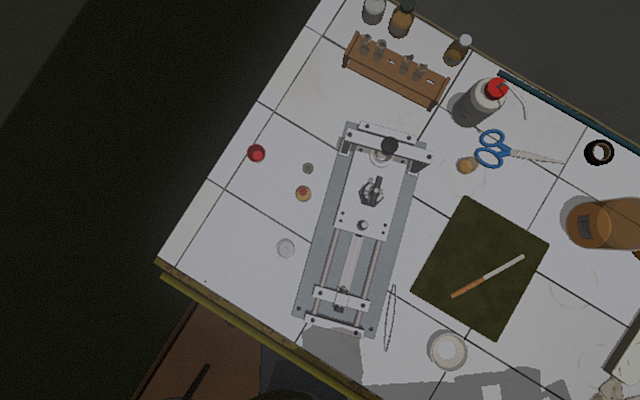

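```bash
python3 - <<'E'
from h import *
a=cv2.imread("pics/s0.png")[190:310,220:420];b=cv2.imread("pics/t0.png")[130:300,270:430]
c=np.zeros((510,800,3),np.uint8)
a=cv2.resize(a,(400,240));b=cv2.resize(b,(400,425));c[:240,:400]=a;c[:425,400:]=b
cv2.imwrite("pics/c0.png",c)
E
```

```text
(no output)
```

View pics/c0.png

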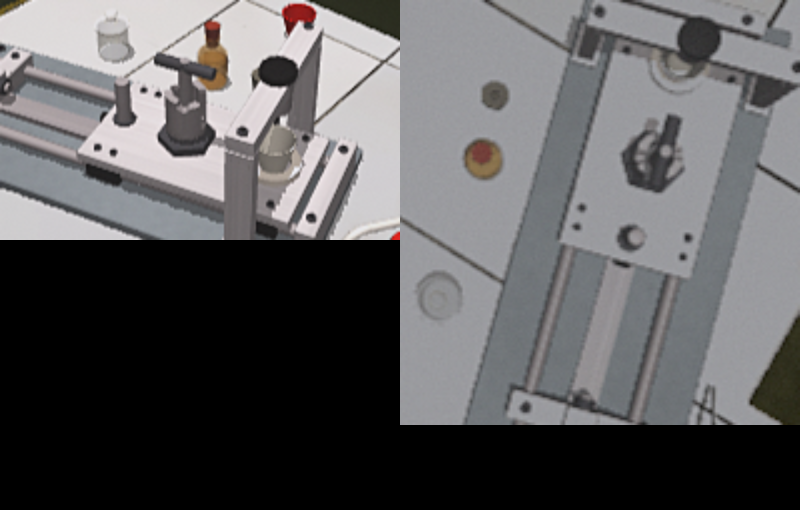

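Side view: the T-bar is centred at (312,222), the push post at (280,235), the bridge cap at (358,227), the white crucible at (357,265), and the stop block at about (210,240). Top view: T-bar at (377,191), post at (363,225), stop block at (342,292).

- **Crucible look-alikes:** the red cup at (370,197) side / (256,153) top, and the white dish at (108,315) side. I choose the white one in the nest under the nozzle.
- **Handle look-alikes:** the post and the black cap. The close crop confirms the T-bar.

```bash
cat >> h.py <<'E'
def goto(xy,z,phi):
    "shift to target in present tool axes (mm) and turn about tool z"
    s=env.get_state();R=s["orientation"];d=R.T@(np.array([*xy,z])-s["eef_pos"])*1000
    a=np.arctan2(R[1,0],R[0,0]);print("shift",d.round(1),"turn",round(-(phi-a),3),"f",s["force"].round(1),s["eef_pos"].round(4),round(a,4),s["clock"])
E
python3 - <<'E'
from h import *
np.set_printoptions(precision=4,suppress=True)
s=env.read_camera("side");t=env.read_camera("top")
print("bar",*tri(s,(312.5,223),t,(377,190.8)))
e=[onz(t,p,.129) for p in((380,176.8),(374,204.8))];d=e[0]-e[1];print("bar ends",e,np.arctan2(d[1],d[0]),np.linalg.norm(d))
m=env.cut_out(t,"slide_base")
for q in m[:1]:
    c=cv2.findContours(q["mask"].astype(np.uint8),0,2)[0];c=max(c,key=cv2.contourArea)
    bx=cv2.boxPoints(cv2.minAreaRect(c));W=[onz(t,p,.012)[:2] for p in bx];print("base",q["conf"],W)
    for i in range(4):
        v=W[i]-W[i-1];print(np.linalg.norm(v),np.arctan2(v[1],v[0]))
m=env.cut_out(t,"t_handle")
for q in m[:1]:
    c=cv2.findContours(q["mask"].astype(np.uint8),0,2)[0];print("th",q["conf"],q["bbox"],cv2.minAreaRect(max(c,key=cv2.contourArea)))
for n,z in(("t_handle",.129),("push_post",.092),("bridge_top",.146),("nest",.044),("stop_screw",.038),("buffer",.038)):
    for q in env.landmark_of(t,n)[:1]: print(n,onz(t,q["pixel"],z))
goto((.652,-.127),.2,-.27+np.pi)
E
```

```text
bar [ 0.654  -0.1289  0.1309] 0.004266288517184674
bar ends [array([ 0.6787, -0.1347,  0.129 ]), array([ 0.6258, -0.1246,  0.129 ])] -0.18917337467480716 0.05392207463982717
base 0.87 [array([0.3924, 0.0324]), array([ 0.8276, -0.0753]), array([ 0.7779, -0.2728]), array([ 0.3459, -0.1584])]
0.19647076131604732 1.3318115451980717
0.4484119075626725 -0.2426785788492114
0.20365812069843434 -1.817649374877259
0.44689381759764385 2.8828314287693324
th 0.68 [368.8, 174.0, 383.2, 203.2] ((374.95001220703125, 189.15000915527344), (8.854375839233398, 30.04163360595703), 18.434947967529297)
t_handle [ 0.6553 -0.126   0.129 ]
push_post [ 0.5927 -0.1111  0.092 ]
bridge_top [ 0.7431 -0.1489  0.146 ]
nest [ 0.7328 -0.1539  0.044 ]
stop_screw [ 0.4664 -0.0747  0.038 ]
buffer [ 0.5696 -0.1069  0.038 ]
shift [ 566.6 -178.2   38.7] turn -2.515 f [-0.2  0.6 -0.8] [ 0.1834 -0.4919  0.2387] 0.3568 1.6
```

>>> drive_tool(increments=[[57,-18,0,0],[57,-18,0,0],[57,-18,0,0],[57,-18,0,0],[57,-18,0,0],[57,-18,0,0],[57,-18,0,0],[57,-18,0,0],[57,-18,0,0],[57,-18,0,0]], claw=0.1, grip_force=20)

```text
clock: 2.85
eef_pos: [0.6559, -0.1228, 0.2388]
orientation: [[0.937, 0.349, 0.0], [0.349, -0.937, -0.0], [0.0, 0.0, -1.0]]
force: [-0.0, -1.6, -0.2]
gripper_width: 0.0484
grip_force: 0.0
```

>>> drive_tool(increments=[[0,0,0,-0.18],[0,0,0,-0.18],[0,0,0,-0.18],[0,0,0,-0.18],[0,0,0,-0.18],[0,0,0,-0.18],[0,0,0,-0.18],[0,0,0,-0.18],[0,0,0,-0.18],[0,0,0,-0.18]])

```text
clock: 4.1
eef_pos: [0.6546, -0.1242, 0.2386]
orientation: [[-0.558, 0.83, -0.0], [0.83, 0.558, 0.0], [0.0, -0.0, -1.0]]
force: [-0.4, 0.7, 0.7]
gripper_width: 0.0488
grip_force: 0.0
```

>>> drive_tool(increments=[[0,0,10,-0.18],[0,0,10,-0.18],[0,0,10,-0.18],[0,0,8,-0.18],[0,0,0,0]])

```text
clock: 4.72
eef_pos: [0.6544, -0.1241, 0.2001]
orientation: [[-0.965, 0.263, -0.001], [0.263, 0.965, 0.001], [0.001, 0.0, -1.0]]
force: [0.1, 0.0, 0.6]
gripper_width: 0.0483
grip_force: 0.0
```

```bash
python3 - <<'E'
from h import *
np.set_printoptions(precision=4,suppress=True)
goto((.654,-.128),.113,2.887)
s=env.read_camera("side");t=env.read_camera("top");save(s,"s1.png")
for n in("t_handle","push_post"):
    print(n,[q["pixel"] for q in env.landmark_of(s,n)[:1]],[q["pixel"] for q in env.landmark_of(t,n)[:1]])
print(env.get_state()["gripper_width"],env.get_state()["joints"])
E
```

```text
shift [-0.8 -3.8 87.1] turn -0.012 f [0.1 0.  0.6] [ 0.6544 -0.1241  0.2001] 2.8751 4.725
t_handle [[313.4, 221.3]] [[374.8, 192.5]]
push_post [[281.6, 229.1]] [[361.8, 222.5]]
0.04817854459345418 [-0.363   0.66    1.0637  0.      1.4173 -1.6675]
```

>>> drive_tool(increments=[[0,-4,10,-0.012],[0,0,15,0],[0,0,15,0],[0,0,15,0],[0,0,12,0],[0,0,10,0],[0,0,5,0],[0,0,4,0],[0,0,0,0]])

```text
clock: 6.15
eef_pos: [0.6536, -0.1281, 0.1147]
orientation: [[-0.968, 0.25, 0.0], [0.25, 0.968, -0.0], [-0.0, -0.0, -1.0]]
force: [0.5, 0.1, -0.1]
gripper_width: 0.0488
grip_force: 0.0
```

```bash
python3 - <<'E'
from h import *
goto((.654,-.128),.113,2.887)
s=env.read_camera("side");save(s,"s1.png")
cv2.imwrite("pics/c1.png",cv2.resize(cv2.imread("pics/s1.png")[170:300,230:390],None,fx=4,fy=4))
E
```

```text
shift [-0.4  0.2  1.7] turn 0.002 f [ 0.5  0.1 -0.1] [ 0.6536 -0.1281  0.1147] 2.8888 6.15
```

View pics/c1.png

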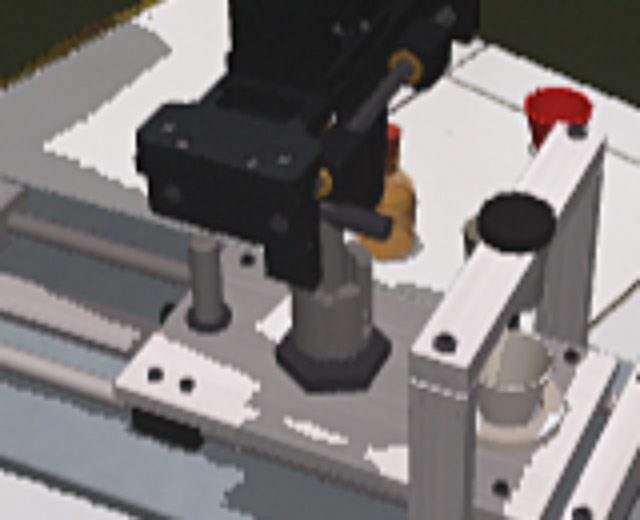

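Near finger at (295,250) in the crop, straddling the bar, whose free end shows at (365,225). The bottles and crucible are untouched. Closing.

>>> drive_tool(increments=[[0,0,1,0],[0,0,0,0],[0,0,0,0],[0,0,0,0],[0,0,0,0],[0,0,0,0]], claw=-1, grip_force=20)

```text
clock: 6.95
eef_pos: [0.6537, -0.1274, 0.1139]
orientation: [[-0.968, 0.25, 0.0], [0.25, 0.968, 0.001], [-0.0, 0.001, -1.0]]
force: [1.4, 5.1, 1.9]
gripper_width: 0.0115
grip_force: 20.0
```

```bash
python3 - <<'E'
from h import *
goto((.654,-.128),.113,2.887)
s=env.get_state();print(s["torque"],s["gripper_width"],s["grip_force"],s["orientation"][:,1].T@s["force"])
E
```

```text
shift [-0.4 -0.5  0.9] turn 0.002 f [1.4 5.1 1.9] [ 0.6537 -0.1274  0.1139] 2.8892 6.95
[ 0.89056702 -0.33963556 -0.0065623 ] 0.011501232441111458 20.000933781266212 5.265854335194368
```

>>> drive_tool(increments=[[0,0.7,0,0],[0,0,0,0],[0,0,0,0]], grip_force=40)

```text
clock: 7.32
eef_pos: [0.6538, -0.1272, 0.1138]
orientation: [[-0.968, 0.25, 0.0], [0.25, 0.968, 0.0], [-0.0, 0.0, -1.0]]
force: [0.8, 4.6, 1.9]
gripper_width: 0.0109
grip_force: 40.0
```

>>> drive_tool(increments=[[0,0,-1,0],[0,0,-1,0],[0,0,-1,0],[0,0,0,0],[0,0,0,0]])

```text
clock: 7.95
eef_pos: [0.6529, -0.127, 0.1145]
orientation: [[-0.968, 0.25, -0.003], [0.25, 0.968, 0.001], [0.004, 0.001, -1.0]]
force: [2.2, 3.4, -9.8]
gripper_width: 0.0109
grip_force: 40.0
```

```bash
python3 - <<'E'
from h import *
goto((.654,-.128),.113,2.887)
s=env.get_state();print(s["torque"],s["gripper_width"],s["grip_force"],s["orientation"].T@s["force"])
E
```

```text
shift [-1.3 -0.7  1.5] turn 0.002 f [ 2.2  3.4 -9.8] [ 0.6529 -0.127   0.1145] 2.8888 7.95
[ 0.71093139 -0.63669688  0.04213917] 0.010854612743658586 39.96269893250428 [-1.31916549  3.87108063  9.81433353]
```

>>> drive_tool(increments=[[0,0.5,-1.5,0],[0,0,-1.5,0],[0,0,-1.5,0],[0,0,-1.5,0],[0,0,-1.5,0],[0,0,-1.5,0],[0,0,-1.5,0],[0,0,0,0],[0,0,0,0]])

```text
clock: 9.07
eef_pos: [0.6538, -0.1269, 0.1272]
orientation: [[-0.968, 0.25, -0.0], [0.25, 0.968, 0.0], [0.0, -0.0, -1.0]]
force: [-0.7, 3.5, -14.0]
gripper_width: 0.0114
grip_force: 40.0
```

>>> drive_tool(increments=[[0,0,-1,0],[0,0,0,0],[0,0,0,0]])

```text
clock: 9.45
eef_pos: [0.6538, -0.1269, 0.1282]
orientation: [[-0.968, 0.25, -0.0], [0.25, 0.968, 0.0], [0.0, 0.0, -1.0]]
force: [-1.3, 3.2, -13.7]
gripper_width: 0.0111
grip_force: 40.0
```

>>> drive_tool(increments=[[0,0.3,-0.7,0],[0,0,0,0]])

```text
clock: 9.7
eef_pos: [0.6539, -0.1267, 0.1289]
orientation: [[-0.968, 0.25, -0.0], [0.25, 0.968, -0.0], [0.0, -0.0, -1.0]]
force: [-1.0, 1.3, -13.6]
gripper_width: 0.011
grip_force: 40.0
```

```bash
python3 - <<'E'
from h import *
s=env.get_state();print(s["torque"],s["eef_pos"],s["force"])
t=env.read_camera("side")
print(env.landmark_of(t,"cross_pin")[:1],env.landmark_of(t,"t_handle")[:1])
E
```

```text
[0.36780031 0.12430297 0.02401364] [ 0.65387918 -0.12672904  0.12893383] [ -0.982011     1.31746332 -13.55979659]
[{'pixel': [313.0, 239.7], 'conf': 0.74}] [{'pixel': [313.7, 214.7], 'conf': 0.58}]
```

>>> drive_tool(increments=[[0,0,-0.8,0],[0,0,0,0]])

```text
clock: 10.1
eef_pos: [0.6539, -0.1267, 0.1298]
orientation: [[-0.968, 0.25, -0.0], [0.25, 0.968, -0.0], [-0.0, -0.0, -1.0]]
force: [-1.7, 1.4, -14.1]
gripper_width: 0.0114
grip_force: 40.0
```

>>> drive_tool(increments=[[0,0,-0.6,0],[0,0,0,0]])

```text
clock: 10.35
eef_pos: [0.6539, -0.1266, 0.1303]
orientation: [[-0.968, 0.25, -0.0], [0.25, 0.968, -0.0], [0.0, -0.0, -1.0]]
force: [-1.9, 2.0, -14.4]
gripper_width: 0.0113
grip_force: 40.0
```

>>> drive_tool(increments=[[0,0,-0.8,0],[0,0,0,0]])

```text
clock: 10.6
eef_pos: [0.6539, -0.1266, 0.1312]
orientation: [[-0.968, 0.25, -0.0], [0.25, 0.968, -0.0], [0.0, -0.0, -1.0]]
force: [-1.8, 1.3, -14.4]
gripper_width: 0.0111
grip_force: 40.0
```

>>> drive_tool(increments=[[0,0,-0.6,0],[0,0,0,0]])

```text
clock: 10.85
eef_pos: [0.6539, -0.1266, 0.1317]
orientation: [[-0.968, 0.25, -0.0], [0.25, 0.968, -0.0], [0.0, -0.0, -1.0]]
force: [-1.0, 1.6, -14.3]
gripper_width: 0.0115
grip_force: 40.0
```

>>> drive_tool(increments=[[0,0,-0.8,0],[0,0,0,0]])

```text
clock: 11.1
eef_pos: [0.6539, -0.1266, 0.1326]
orientation: [[-0.968, 0.25, 0.0], [0.25, 0.968, -0.0], [-0.0, -0.0, -1.0]]
force: [-1.2, 1.6, -14.6]
gripper_width: 0.0111
grip_force: 40.0
```

>>> drive_tool(increments=[[0,0,-0.6,0],[0,0,0,0]])

```text
clock: 11.35
eef_pos: [0.6539, -0.1266, 0.1331]
orientation: [[-0.968, 0.25, -0.0], [0.25, 0.968, 0.0], [0.0, 0.0, -1.0]]
force: [-1.6, 1.3, -14.3]
gripper_width: 0.0111
grip_force: 40.0
```

>>> drive_tool(increments=[[0,0,-0.8,0],[0,0,0,0]])

```text
clock: 11.6
eef_pos: [0.6539, -0.1266, 0.134]
orientation: [[-0.968, 0.25, 0.0], [0.25, 0.968, -0.0], [-0.0, -0.0, -1.0]]
force: [-1.7, 1.4, -13.6]
gripper_width: 0.0111
grip_force: 40.0
```

>>> drive_tool(increments=[[0,0,-0.6,0],[0,0,0,0]])

```text
clock: 11.85
eef_pos: [0.6539, -0.1266, 0.1346]
orientation: [[-0.968, 0.25, 0.0], [0.25, 0.968, -0.0], [-0.0, -0.0, -1.0]]
force: [-1.0, 1.8, -14.7]
gripper_width: 0.0111
grip_force: 40.0
```

>>> drive_tool(increments=[[0,0,-0.8,0],[0,0,0,0]])

```text
clock: 12.1
eef_pos: [0.6539, -0.1266, 0.1354]
orientation: [[-0.968, 0.25, 0.0], [0.25, 0.968, -0.0], [-0.0, -0.0, -1.0]]
force: [-2.1, 0.6, -15.3]
gripper_width: 0.0111
grip_force: 40.0
```

>>> drive_tool(increments=[[0,0,-0.6,0],[0,0,0,0]])

```text
clock: 12.35
eef_pos: [0.6539, -0.1266, 0.1359]
orientation: [[-0.968, 0.25, 0.0], [0.25, 0.968, 0.0], [-0.0, 0.0, -1.0]]
force: [-0.5, 1.8, -15.7]
gripper_width: 0.0109
grip_force: 40.0
```

```bash
python3 - <<'E'
from h import *
s=env.get_state();print(s["torque"],s["eef_pos"],s["force"])
t=env.read_camera("side");o=env.read_camera("top")
for n in("cross_pin","t_handle"):
    a=env.landmark_of(t,n)[:1];b=env.landmark_of(o,n)[:1];print(n,a,b)
    if a and b: print(tri(t,a[0]["pixel"],o,b[0]["pixel"]))
save(t,"s2.png")
E
```

```text
[0.29346522 0.14415538 0.02317227] [ 0.65392503 -0.12661764  0.13594438] [ -0.48532582   1.79212015 -15.73192232]
cross_pin [{'pixel': [311.4, 239.5], 'conf': 0.81}] []
t_handle [{'pixel': [314.2, 213.9], 'conf': 0.52}] [{'pixel': [377.6, 191.7], 'conf': 0.57}]
(array([ 0.65368297, -0.12696083,  0.14871963]), np.float64(0.010623564631167428))
```

```bash
python3 - <<'E'
from h import *
cv2.imwrite("pics/c2.png",cv2.resize(cv2.imread("pics/s2.png")[170:300,250:390],None,fx=4,fy=4,interpolation=cv2.INTER_CUBIC))
E
```

```text
(no output)
```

View pics/c2.png

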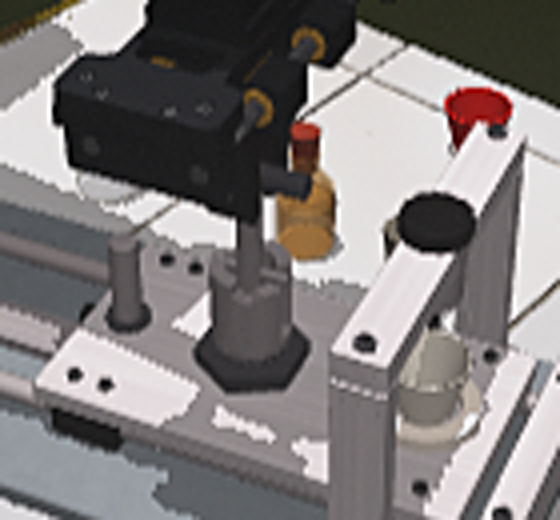

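The bar's free end has risen from row 226 to about row 216, so it follows the fingers without slipping. Rod and sleeve are visible at crop (250,260); the crucible stands. I keep feeling upwards.

>>> drive_tool(increments=[[0,0,-0.8,0],[0,0,0,0]])

```text
clock: 12.9
eef_pos: [0.6539, -0.1266, 0.1368]
orientation: [[-0.968, 0.25, -0.0], [0.25, 0.968, -0.0], [0.0, -0.0, -1.0]]
force: [-1.2, 1.1, -16.3]
gripper_width: 0.0109
grip_force: 40.0
```

>>> drive_tool(increments=[[0,0,-0.6,0],[0,0,0,0]])

```text
clock: 13.15
eef_pos: [0.6539, -0.1266, 0.1373]
orientation: [[-0.968, 0.25, 0.0], [0.25, 0.968, 0.0], [-0.0, 0.0, -1.0]]
force: [-1.5, 1.1, -16.2]
gripper_width: 0.0107
grip_force: 40.0
```

>>> drive_tool(increments=[[0,0,-0.8,0],[0,0,0,0]])

```text
clock: 13.4
eef_pos: [0.6539, -0.1266, 0.1382]
orientation: [[-0.968, 0.25, 0.0], [0.25, 0.968, -0.0], [-0.0, 0.0, -1.0]]
force: [-2.2, 1.5, -17.2]
gripper_width: 0.0108
grip_force: 40.0
```

>>> drive_tool(increments=[[0,0,-0.6,0],[0,0,0,0]])

```text
clock: 13.65
eef_pos: [0.6539, -0.1266, 0.1387]
orientation: [[-0.968, 0.25, -0.0], [0.25, 0.968, 0.0], [0.0, -0.0, -1.0]]
force: [-1.2, 1.2, -15.5]
gripper_width: 0.0111
grip_force: 40.0
```

>>> drive_tool(increments=[[0,0,-0.8,0],[0,0,0,0]])

```text
clock: 13.9
eef_pos: [0.6538, -0.1266, 0.1392]
orientation: [[-0.968, 0.25, -0.0], [0.25, 0.968, 0.0], [0.0, 0.0, -1.0]]
force: [-1.6, 1.1, -19.8]
gripper_width: 0.011
grip_force: 40.0
```

>>> drive_tool(increments=[[0,0,-0.6,0],[0,0,0,0]])

```text
clock: 14.15
eef_pos: [0.6537, -0.1265, 0.1393]
orientation: [[-0.968, 0.25, -0.001], [0.25, 0.968, 0.0], [0.001, 0.0, -1.0]]
force: [0.4, 0.9, -24.2]
gripper_width: 0.0111
grip_force: 40.0
```

Limit felt at z≈0.139. I back off about 1 mm below it, into the 2 mm turning window, and begin the twist.

>>> drive_tool(increments=[[0,0,2.0,0],[0,0,0,0],[0,0,0,0]])

```text
clock: 14.52
eef_pos: [0.6541, -0.1266, 0.1387]
orientation: [[-0.968, 0.25, 0.001], [0.25, 0.968, -0.0], [-0.001, -0.0, -1.0]]
force: [-0.8, 1.2, -15.9]
gripper_width: 0.0114
grip_force: 40.0
```

>>> drive_tool(increments=[[0,0,0,0.06],[0,0,0,0.06],[0,0,0,0.06],[0,0,0,0],[0,0,0,0]])

```text
clock: 15.15
eef_pos: [0.6541, -0.1266, 0.1384]
orientation: [[-0.908, 0.418, 0.001], [0.418, 0.908, -0.0], [-0.001, 0.0, -1.0]]
force: [-1.2, 2.1, -16.6]
gripper_width: 0.0111
grip_force: 40.0
```

```bash
cat >> h.py <<'E'
def st():
    s=env.get_state();R=s["orientation"]
    print("toolF",(R.T@s["force"]).round(2),"toolM",(R.T@s["torque"]).round(3),"phi",round(float(np.arctan2(R[1,0],R[0,0])),3),s["eef_pos"].round(4),s["clock"])
E
python3 -c "from h import *;st()"
```

```text
toolF [ 1.96  1.39 16.64] toolM [-0.395  0.14   0.037] phi 2.71 [ 0.6541 -0.1266  0.1384] 15.15
```

>>> drive_tool(increments=[[0,0,0,0.08],[0,0,0,0.08],[0,0,0,0.08],[0,0,0,0.08],[0,0,0,0]])

```text
clock: 15.78
eef_pos: [0.654, -0.1265, 0.1383]
orientation: [[-0.731, 0.683, 0.0], [0.683, 0.731, 0.0], [-0.0, 0.0, -1.0]]
force: [-0.1, 3.0, -15.9]
gripper_width: 0.0108
grip_force: 40.0
```

```bash
python3 -c "from h import *;st()"
```

```text
toolF [ 2.11  2.11 15.88] toolM [-0.411  0.288 -0.035] phi 2.39 [ 0.654  -0.1265  0.1383] 15.775
```

>>> drive_tool(increments=[[0,0,0,0.08],[0,0,0,0.08],[0,0,0,0.08],[0,0,0,0.08],[0,0,0,0]])

```text
clock: 16.4
eef_pos: [0.6541, -0.1265, 0.1382]
orientation: [[-0.48, 0.877, 0.0], [0.877, 0.48, 0.0], [-0.0, 0.0, -1.0]]
force: [0.4, 3.7, -15.8]
gripper_width: 0.0111
grip_force: 40.0
```

>>> drive_tool(increments=[[0,0,0,0.08],[0,0,0,0.08],[0,0,0,0.08],[0,0,0,0.08],[0,0,0,0.04],[0,0,0,0],[0,0,0,0]])

```text
clock: 17.27
eef_pos: [0.6541, -0.1265, 0.1382]
orientation: [[-0.14, 0.99, 0.001], [0.99, 0.14, 0.0], [0.0, 0.001, -1.0]]
force: [2.1, 3.6, -15.8]
gripper_width: 0.0109
grip_force: 40.0
```

```bash
python3 -c "from h import *;st()"
```

```text
toolF [ 3.31  2.58 15.81] toolM [-0.385  0.571  0.01 ] phi 1.711 [ 0.6541 -0.1265  0.1382] 17.275
```

>>> drive_tool(increments=[[0,0,0,0.03],[0,0,0.7,0],[0,0,0.7,0],[0,0,0.7,0],[0,0,0.7,0],[0,0,0,0],[0,0,0,0]])

```text
clock: 18.15
eef_pos: [0.6539, -0.1266, 0.1353]
orientation: [[-0.108, 0.994, 0.0], [0.994, 0.108, 0.0], [0.0, 0.0, -1.0]]
force: [2.3, 4.6, -15.9]
gripper_width: 0.0111
grip_force: 40.0
```

>>> drive_tool(increments=[[0,0,0.7,0],[0,0,0,0],[0,0,0,0]])

```text
clock: 18.52
eef_pos: [0.6539, -0.1266, 0.1346]
orientation: [[-0.108, 0.994, 0.0], [0.994, 0.108, 0.0], [0.0, 0.0, -1.0]]
force: [1.9, 4.9, -16.4]
gripper_width: 0.011
grip_force: 40.0
```

```bash
python3 -c "from h import *;st()"
```

```text
toolF [ 4.68  2.46 16.42] toolM [-0.543  0.675  0.037] phi 1.679 [ 0.6539 -0.1266  0.1346] 18.525
```

>>> drive_tool(increments=[[0,0,0.6,0],[0,0,0,0],[0,0,0,0]])

```text
clock: 18.9
eef_pos: [0.6539, -0.1266, 0.134]
orientation: [[-0.108, 0.994, 0.0], [0.994, 0.108, 0.0], [0.0, 0.0, -1.0]]
force: [2.3, 5.4, -15.3]
gripper_width: 0.0112
grip_force: 40.0
```

>>> drive_tool(increments=[[0,0,0.6,0],[0,0,0,0],[0,0,0,0]])

```text
clock: 19.27
eef_pos: [0.6539, -0.1266, 0.1335]
orientation: [[-0.108, 0.994, 0.0], [0.994, 0.108, -0.0], [-0.0, 0.0, -1.0]]
force: [2.0, 4.9, -13.9]
gripper_width: 0.0109
grip_force: 40.0
```

>>> drive_tool(increments=[[0,0,0.6,0],[0,0,0,0],[0,0,0,0]])

```text
clock: 19.65
eef_pos: [0.6541, -0.1266, 0.1333]
orientation: [[-0.108, 0.994, 0.001], [0.994, 0.108, -0.0], [-0.0, 0.001, -1.0]]
force: [0.9, 5.0, -10.0]
gripper_width: 0.0113
grip_force: 40.0
```

>>> drive_tool(increments=[[0,0,0.5,0],[0,0,0,0],[0,0,0,0]])

```text
clock: 20.02
eef_pos: [0.6541, -0.1267, 0.1332]
orientation: [[-0.108, 0.994, 0.001], [0.994, 0.108, -0.0], [-0.0, 0.001, -1.0]]
force: [1.1, 5.9, -8.0]
gripper_width: 0.0109
grip_force: 40.0
```

```bash
python3 -c "from h import *;st()"
```

```text
toolF [5.79 1.75 8.04] toolM [-0.184  0.845 -0.046] phi 1.679 [ 0.6541 -0.1267  0.1332] 20.025
```

>>> drive_tool(increments=[[0,0,0.8,0],[0,0,0,0],[0,0,0,0]], grip_force=15)

```text
clock: 20.4
eef_pos: [0.6545, -0.1268, 0.1331]
orientation: [[-0.108, 0.994, 0.002], [0.994, 0.108, -0.001], [-0.001, 0.002, -1.0]]
force: [0.4, 4.2, -2.4]
gripper_width: 0.0116
grip_force: 15.0
```

>>> drive_tool(increments=[[0,0,0,0],[0,0,0,0],[0,0,0,0],[0,0,0,0]], claw=-0.2)

```text
clock: 20.9
eef_pos: [0.654, -0.1268, 0.1318]
orientation: [[-0.108, 0.994, 0.0], [0.994, 0.108, -0.0], [-0.0, 0.0, -1.0]]
force: [0.0, -0.5, -1.2]
gripper_width: 0.0353
grip_force: 0.0
```

>>> drive_tool(increments=[[0,0,-6,0],[0,0,-12,0],[0,0,-12,0],[0,0,-12,0],[0,0,-12,0],[0,0,-12,0],[0,0,0,0],[0,0,0,0]])

```text
clock: 21.9
eef_pos: [0.6538, -0.1265, 0.197]
orientation: [[-0.108, 0.994, -0.001], [0.994, 0.108, 0.0], [0.0, -0.001, -1.0]]
force: [-0.3, -0.0, 0.1]
gripper_width: 0.0353
grip_force: 0.0
```

```bash
python3 - <<'E'
from h import *
np.set_printoptions(precision=4,suppress=True)
st();s=env.read_camera("side");t=env.read_camera("top")
for n in("t_handle","push_post","buffer","stop_screw"):
    a=env.landmark_of(s,n)[:1];b=env.landmark_of(t,n)[:1];print(n,a,b)
    if a and b: print(*tri(s,a[0]["pixel"],t,b[0]["pixel"]))
save(s,"s3.png");save(t,"t3.png")
a=s["image"][180:310,190:400];b=t["image"][130:320,280:440]
c=np.zeros((570,800,3),np.uint8);a=cv2.resize(a,(400,248),interpolation=2);b=cv2.resize(b,(400,475),interpolation=2);c[:248,:400]=a;c[:475,400:]=b
cv2.imwrite("pics/c3.png",c[...,::-1])
E
```

```text
toolF [-0.01 -0.35 -0.06] toolM [-0.091 -0.06   0.033] phi 1.679 [ 0.6538 -0.1265  0.197 ] 21.9
t_handle [{'pixel': [316.7, 214.3], 'conf': 0.53}] [{'pixel': [376.7, 188.6], 'conf': 0.44}]
[ 0.6586 -0.1256  0.1476] 0.008918602138547305
push_post [{'pixel': [283.3, 229.3], 'conf': 0.78}] [{'pixel': [365.8, 223.6], 'conf': 0.79}]
[ 0.5946 -0.1126  0.0957] 0.006861154009200248
buffer [{'pixel': [269.7, 244.3], 'conf': 0.87}] []
stop_screw [{'pixel': [226.0, 236.1], 'conf': 0.83}] []
```

View pics/c3.png

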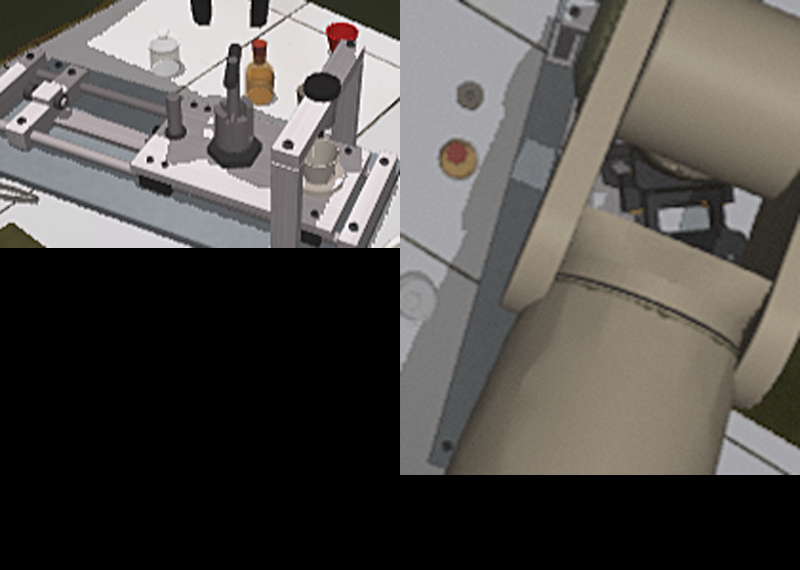

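Picture: the T-bar stands raised and turned across the slide (crop (233,70)); gripper lifted clear at (230,10); crucible in its nest at (320,165); both bottles in place. Next I'll grip the push post with the fingers across the slide, so the narrow side of the body faces the handle.

>>> drive_tool(increments=[[0,0,0,-0.173],[0,0,0,-0.173],[0,0,0,-0.173],[0,0,0,-0.173],[0,0,0,-0.173],[0,0,0,-0.173],[0,0,0,-0.17],[0,0,0,0]], claw=0)

```text
clock: 23.4
eef_pos: [0.6539, -0.1266, 0.1975]
orientation: [[-0.967, 0.254, 0.0], [0.254, 0.967, 0.0], [-0.0, 0.0, -1.0]]
force: [-0.7, -1.2, 0.2]
gripper_width: 0.0441
grip_force: 0.0
```

>>> drive_tool(increments=[[20,0,0,0],[20,0,0,0],[20,0,0,0],[10,0,0,0],[0,0,0,0],[0,0,0,0]])

```text
clock: 24.15
eef_pos: [0.5866, -0.1092, 0.1975]
orientation: [[-0.967, 0.253, 0.0], [0.253, 0.967, -0.0], [-0.0, -0.0, -1.0]]
force: [-0.1, -0.3, -1.0]
gripper_width: 0.0438
grip_force: 0.0
```

```bash
python3 - <<'E'
from h import *
goto((.587,-.1097),.072,2.889)
s=env.read_camera("side");print(env.landmark_of(s,"t_handle")[:1],env.landmark_of(s,"push_post")[:1])
cv2.imwrite("pics/c4.png",cv2.resize(s["image"][150:310,190:390],None,fx=3,fy=3,interpolation=2)[...,::-1])
E
```

```text
shift [ -0.4  -0.4 125.5] turn -0.003 f [-0.1 -0.3 -1. ] [ 0.5866 -0.1092  0.1975] 2.8859 24.15
[{'pixel': [311.3, 214.7], 'conf': 0.84}] [{'pixel': [279.4, 229.6], 'conf': 0.87}]
```

View pics/c4.png

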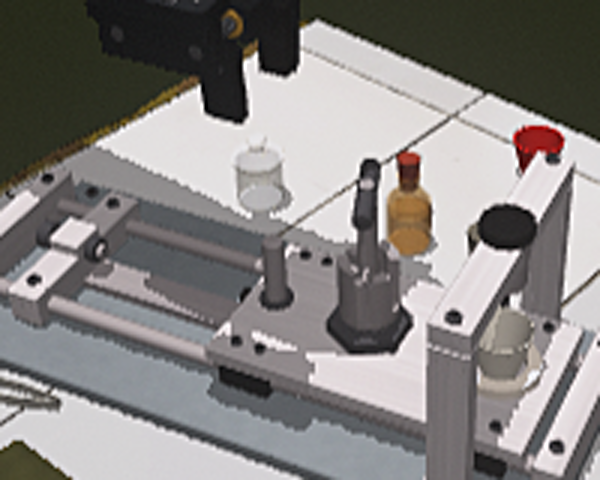

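The gripper hangs above the post (post top at crop (275,240)), the handle is parked and the crucible is in its nest. Descending onto the post.

>>> drive_tool(increments=[[0,0,18,0],[0,0,18,0],[0,0,18,0],[0,0,18,0],[0,0,12,0],[0,0,10,0],[0,0,8,0],[0,0,0,0]])

```text
clock: 25.3
eef_pos: [0.5861, -0.1089, 0.0952]
orientation: [[-0.968, 0.252, -0.001], [0.252, 0.968, 0.0], [0.001, 0.0, -1.0]]
force: [-0.7, -1.1, -0.2]
gripper_width: 0.0443
grip_force: 0.0
```

>>> drive_tool(increments=[[0,0,8,0],[0,0,8,0],[0,0,7,0],[0,0,0,0]])

```text
clock: 25.8
eef_pos: [0.5859, -0.1089, 0.0719]
orientation: [[-0.968, 0.252, -0.001], [0.252, 0.968, 0.0], [0.001, 0.0, -1.0]]
force: [0.2, -0.0, 1.0]
gripper_width: 0.0438
grip_force: 0.0
```

>>> drive_tool(increments=[[0,0,0,0],[0,0,0,0],[0,0,0,0],[0,0,0,0],[0,0,0,0]], claw=-1, grip_force=12)

```text
clock: 26.42
eef_pos: [0.5863, -0.109, 0.0727]
orientation: [[-0.968, 0.252, 0.0], [0.252, 0.968, -0.0], [-0.0, 0.0, -1.0]]
force: [0.7, 0.9, 1.5]
gripper_width: 0.0131
grip_force: 12.0
```

```bash
python3 -c "from h import *;st()"
```

```text
toolF [-0.41  1.02 -1.49] toolM [-0.112 -0.124 -0.033] phi 2.887 [ 0.5863 -0.109   0.0727] 26.425
```

>>> drive_tool(increments=[[0.5,0,0,0],[1,0,0,0],[1.5,0,0,0],[2,0,0,0],[2.5,0,0,0],[2.5,0,0,0],[2.5,0,0,0],[2.5,0,0,0],[2.5,0,0,0],[2.5,0,0,0]])

```text
clock: 27.68
eef_pos: [0.5667, -0.104, 0.0726]
orientation: [[-0.968, 0.252, 0.0], [0.252, 0.968, -0.0], [-0.0, -0.0, -1.0]]
force: [1.9, -0.4, 2.6]
gripper_width: 0.0133
grip_force: 12.0
```

```bash
python3 -c "from h import *;st()"
```

```text
toolF [-1.89  0.11 -2.61] toolM [ 0.035 -0.509  0.011] phi 2.887 [ 0.5667 -0.104   0.0726] 27.675
```

Moved 20 mm with 1.9 N resistance, as expected from the friction. Continuing to about 80 mm.

>>> drive_tool(increments=[[3,0,0,0],[3,0,0,0],[3,0,0,0],[3,0,0,0],[3,0,0,0],[3,0,0,0],[3,0,0,0],[3,0,0,0],[3,0,0,0],[3,0,0,0]])

```text
clock: 28.92
eef_pos: [0.5376, -0.0966, 0.0726]
orientation: [[-0.968, 0.252, 0.0], [0.252, 0.968, -0.0], [-0.0, -0.0, -1.0]]
force: [0.7, -4.8, 5.6]
gripper_width: 0.0135
grip_force: 12.0
```

>>> drive_tool(increments=[[3,0,0,0],[3,0,0,0],[3,0,0,0],[3,0,0,0],[3,0,0,0],[3,0,0,0],[3,0,0,0],[3,0,0,0],[3,0,0,0],[2,0,0,0]])

```text
clock: 30.18
eef_pos: [0.5096, -0.0894, 0.0726]
orientation: [[-0.968, 0.252, 0.0], [0.252, 0.968, -0.001], [-0.0, -0.001, -1.0]]
force: [0.8, -6.7, 5.4]
gripper_width: 0.0134
grip_force: 12.0
```

```bash
python3 - <<'E'
from h import *
st();s=env.read_camera("side")
p=s["eef_pos"] if "eef_pos" in s else env.get_state()["eef_pos"];print("travel",np.hypot(p[0]-.5863,p[1]+.109))
a=env.landmark_of(s,"buffer")[:2];b=env.landmark_of(s,"stop_screw")[:2];print(a,b)
if a and b: print(np.linalg.norm(onz(s,a[0]["pixel"],.038)-onz(s,b[0]["pixel"],.038)))
E
```

```text
toolF [-2.46 -6.3  -5.43] toolM [ 0.924 -0.54   0.065] phi 2.887 [ 0.5096 -0.0894  0.0726] 30.175
travel 0.07942854542815055
[{'pixel': [236.5, 236.9], 'conf': 0.72}] [{'pixel': [223.5, 235.0], 'conf': 0.58}]
0.027751099515611923
```

>>> drive_tool(increments=[[1.5,-0.4,0,0],[1.5,-0.4,0,0],[1.5,-0.3,0,0],[1.5,-0.1,0,0],[1,0,0,0],[1,0,0,0],[1,0,0,0],[1,0,0,0]])

```text
clock: 31.32
eef_pos: [0.4997, -0.087, 0.0726]
orientation: [[-0.968, 0.252, 0.0], [0.252, 0.968, 0.001], [-0.0, 0.001, -1.0]]
force: [2.0, -0.1, 6.4]
gripper_width: 0.0137
grip_force: 12.0
```

```bash
python3 - <<'E'
from h import *
st();s=env.read_camera("side")
a=env.landmark_of(s,"buffer")[:2];b=env.landmark_of(s,"stop_screw")[:2];print(a,b)
if a and b: print(np.linalg.norm(onz(s,a[0]["pixel"],.038)-onz(s,b[0]["pixel"],.038)))
E
```

```text
toolF [-1.98  0.41 -6.4 ] toolM [-0.148 -0.475 -0.074] phi 2.887 [ 0.4997 -0.087   0.0726] 31.325
[{'pixel': [231.6, 233.2], 'conf': 0.9}] [{'pixel': [223.9, 232.0], 'conf': 0.71}]
0.016724669168962186
```

Travel is about 89.6 mm. Now I creep towards the stop.

>>> drive_tool(increments=[[0.8,0,0,0],[0.8,0,0,0],[0.8,0,0,0],[0.8,0,0,0],[0.8,0,0,0]])

```text
clock: 32.1
eef_pos: [0.4959, -0.0861, 0.0726]
orientation: [[-0.968, 0.252, 0.0], [0.252, 0.968, 0.001], [-0.0, 0.001, -1.0]]
force: [2.9, 0.7, 6.4]
gripper_width: 0.0135
grip_force: 12.0
```

>>> drive_tool(increments=[[0.8,0,0,0],[0.8,0,0,0],[0.8,0,0,0]])

```text
clock: 32.48
eef_pos: [0.4935, -0.0855, 0.0726]
orientation: [[-0.968, 0.252, 0.0], [0.252, 0.968, 0.001], [-0.0, 0.001, -1.0]]
force: [2.4, 0.4, 5.4]
gripper_width: 0.0137
grip_force: 12.0
```

>>> drive_tool(increments=[[0.8,0,0,0],[0.8,0,0,0],[0.8,0,0,0]])

```text
clock: 32.85
eef_pos: [0.4912, -0.0849, 0.0726]
orientation: [[-0.968, 0.252, 0.0], [0.252, 0.968, 0.001], [-0.0, 0.001, -1.0]]
force: [2.4, -0.3, 5.6]
gripper_width: 0.0135
grip_force: 12.0
```

>>> drive_tool(increments=[[0.8,0,0,0],[0.8,0,0,0],[0.8,0,0,0]])

```text
clock: 33.22
eef_pos: [0.4889, -0.0843, 0.0726]
orientation: [[-0.968, 0.252, 0.0], [0.252, 0.968, 0.001], [-0.0, 0.001, -1.0]]
force: [2.2, -0.5, 6.4]
gripper_width: 0.0135
grip_force: 12.0
```

>>> drive_tool(increments=[[0.8,0,0,0],[0.8,0,0,0],[0.8,0,0,0]])

```text
clock: 33.6
eef_pos: [0.4866, -0.0837, 0.0726]
orientation: [[-0.968, 0.252, 0.0], [0.252, 0.968, 0.001], [-0.0, 0.001, -1.0]]
force: [1.4, -0.0, 5.6]
gripper_width: 0.0135
grip_force: 12.0
```

>>> drive_tool(increments=[[0.8,0,0,0],[0.8,0,0,0],[0,0,0,0]])

```text
clock: 33.98
eef_pos: [0.4849, -0.0833, 0.0726]
orientation: [[-0.968, 0.252, 0.0], [0.252, 0.968, 0.001], [0.0, 0.001, -1.0]]
force: [1.3, 0.6, 6.2]
gripper_width: 0.0133
grip_force: 12.0
```

>>> drive_tool(increments=[[0.8,0,0,0],[0.8,0,0,0],[0,0,0,0]])

```text
clock: 34.35
eef_pos: [0.4834, -0.0829, 0.0726]
orientation: [[-0.968, 0.252, 0.0], [0.252, 0.968, 0.001], [0.0, 0.001, -1.0]]
force: [1.1, -0.3, 6.5]
gripper_width: 0.0136
grip_force: 12.0
```

>>> drive_tool(increments=[[0.8,0,0,0],[0.8,0,0,0],[0,0,0,0]])

```text
clock: 34.72
eef_pos: [0.482, -0.0825, 0.0726]
orientation: [[-0.968, 0.252, 0.0], [0.252, 0.968, 0.001], [-0.0, 0.001, -1.0]]
force: [1.9, -0.7, 4.9]
gripper_width: 0.0129
grip_force: 12.0
```

```bash
python3 - <<'E'
from h import *
st();s=env.read_camera("side")
a=env.landmark_of(s,"buffer")[:2];b=env.landmark_of(s,"stop_screw")[:2];print(a,b)
cv2.imwrite("pics/c5.png",cv2.resize(s["image"][180:310,190:390],None,fx=4,fy=4,interpolation=2)[...,::-1])
E
```

```text
toolF [-2.01 -0.17 -4.85] toolM [-0.066 -0.524 -0.042] phi 2.887 [ 0.482  -0.0825  0.0726] 34.725
[{'pixel': [223.8, 232.0], 'conf': 0.63}, {'pixel': [276.7, 218.6], 'conf': 0.41}] [{'pixel': [222.3, 235.4], 'conf': 0.93}, {'pixel': [279.7, 265.8], 'conf': 0.72}]
```

>>> drive_tool(increments=[[0.8,0,0,0],[0.8,0,0,0],[0,0,0,0]])

```text
clock: 35.25
eef_pos: [0.4818, -0.0825, 0.0726]
orientation: [[-0.968, 0.253, 0.004], [0.253, 0.968, -0.0], [-0.004, 0.001, -1.0]]
force: [11.1, -1.3, -0.5]
gripper_width: 0.0133
grip_force: 12.0
```

>>> drive_tool(increments=[[0.8,0,0,0],[0.8,0,0,0],[0,0,0,0]])

```text
clock: 35.62
eef_pos: [0.4811, -0.0823, 0.0727]
orientation: [[-0.968, 0.253, 0.006], [0.253, 0.968, -0.001], [-0.006, 0.001, -1.0]]
force: [15.9, -1.3, -4.0]
gripper_width: 0.013
grip_force: 12.0
```

```bash
python3 - <<'E'
from h import *
st();s=env.read_camera("side")
cv2.imwrite("pics/c5.png",cv2.resize(s["image"][180:310,190:390],None,fx=4,fy=4,interpolation=2)[...,::-1])
E
```

```text
toolF [-15.72   2.72   4.1 ] toolM [-0.415 -2.514 -0.026] phi 2.886 [ 0.4811 -0.0823  0.0727] 35.625
```

View pics/c5.png

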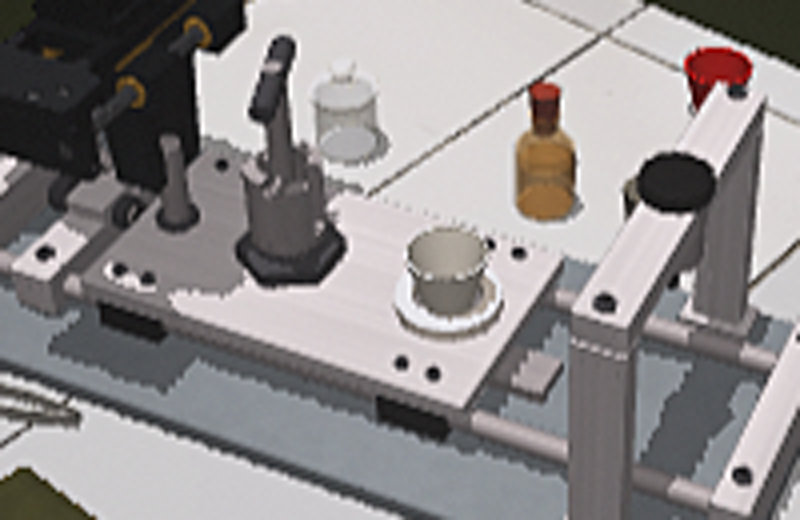

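The carriage is up against the stop (buffer at crop (128,212)), the crucible stands in its nest at (447,270), the handle is parked at (270,80), and the bottles are in place. Unload, release, and lift.

>>> drive_tool(increments=[[-1,0,0,0],[-0.5,0,0,0],[0,0,0,0]])

```text
clock: 36.05
eef_pos: [0.4812, -0.0824, 0.0727]
orientation: [[-0.968, 0.252, 0.003], [0.252, 0.968, 0.0], [-0.002, 0.001, -1.0]]
force: [7.1, -0.5, 2.6]
gripper_width: 0.0135
grip_force: 12.0
```

>>> drive_tool(increments=[[0,0,0,0],[0,0,0,0],[0,0,0,0],[0,0,0,0]], claw=0)

```text
clock: 36.55
eef_pos: [0.4801, -0.0825, 0.0724]
orientation: [[-0.968, 0.252, -0.001], [0.252, 0.968, 0.0], [0.001, 0.0, -1.0]]
force: [-1.1, -0.8, 0.9]
gripper_width: 0.0443
grip_force: 0.0
```

>>> drive_tool(increments=[[0,0,-8,0],[0,0,-15,0],[0,0,-15,0],[0,0,-15,0],[0,0,-15,0],[0,0,-15,0],[0,0,-15,0],[0,0,0,0],[0,0,0,0]])

```text
clock: 37.67
eef_pos: [0.4801, -0.0825, 0.1701]
orientation: [[-0.968, 0.252, -0.001], [0.252, 0.968, 0.0], [0.001, 0.0, -1.0]]
force: [0.5, -0.4, -0.2]
gripper_width: 0.044
grip_force: 0.0
```

```bash
python3 - <<'E'
from h import *
st();s=env.read_camera("side");t=env.read_camera("top")
for n in("buffer","stop_screw","crucible","nest","t_handle"): print(n,env.landmark_of(s,n)[:1],env.landmark_of(t,n)[:1])
cv2.imwrite("pics/c6.png",cv2.resize(s["image"][180:310,190:390],None,fx=4,fy=4,interpolation=2)[...,::-1])
E
```

```text
toolF [-0.57 -0.26  0.19] toolM [ 0.001 -0.155 -0.038] phi 2.887 [ 0.4801 -0.0825  0.1701] 37.675
buffer [{'pixel': [221.5, 233.1], 'conf': 0.74}] []
stop_screw [{'pixel': [225.7, 235.3], 'conf': 0.74}] []
crucible [{'pixel': [367.0, 208.7], 'conf': 0.72}] [{'pixel': [367.2, 206.9], 'conf': 0.58}]
nest [{'pixel': [303.2, 255.9], 'conf': 0.68}] [{'pixel': [369.2, 203.9], 'conf': 0.83}]
t_handle [{'pixel': [261.4, 200.9], 'conf': 0.82}] [{'pixel': [362.9, 246.9], 'conf': 0.46}]
```

View pics/c6.png

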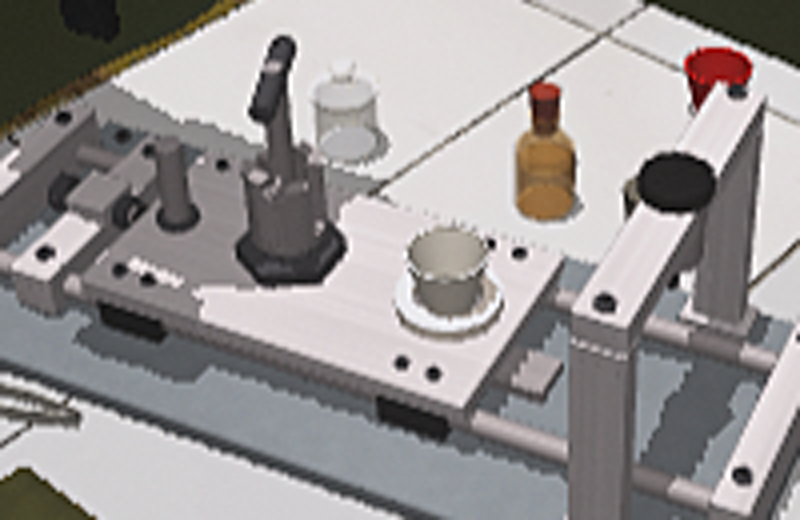

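The carriage is at the same pixels as when it was pressed on the stop, the crucible is upright in its nest at (447,270), the handle is parked at (270,80), and the gripper is clear. Handing in.

```bash
python3 -c "from h import *;print(env.close_job())"
```

```text
the job is handed in; nothing more can be done
None
```

The job is handed in (no verdict was returned): the plunger is parked in its rest notch and let go, the carriage is eased up against the end stop (about 16 N at the wrist), the crucible stands upright in its nest, and neither bottle was touched.

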